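# Snap the pour cap onto the storage tub

## Task

Pick up the small deep snap cap from the table and press it straight down onto the pour spout of the white storage tub until it clicks; do not stop at the click but press on until the cap sits fully home on its collar. Finish while still holding the cap down: at the end the gripper stays on the cap and keeps pressing it firmly, with nothing let go. Leave the wide lid, the jar and the bottle alone, and do not tip or shove the tub.

Things in the scene. Friction and masses are not known exactly. Their poses are not given: they have to be found in the camera images.
- cap: Snap cap: white plastic cup, closed flat top, standing mouth down on the table; 43 mm diameter, 30 mm high, 25 g, ribbed side. Origin: centre of its open lower rim; z up through its top. Round: its yaw does not matter. Inside: mouth 36.6 mm wide, narrowing to a 30 mm throat 5 to 7 mm above the rim, then a 37 mm bore with its roof at 26 mm.
- tub: White round storage tub, full, about 1.4 kg, loose on the table; 104 mm diameter, its lid 110 mm diameter with the top face 122 mm above the table. Origin: centre of its underside, z up. A round collar (45 mm diameter, 15 mm high) in the middle of the lid carries the upright pour spout.
- collar: The collar in the middle of the tub's lid, part of the tub: a rigid disc 45 mm in diameter and 15 mm high that the cap's rim rests on when home. Origin: centre of its underside, on the lid's top face; z up.
- spout_seat (a point): Centre of the collar's top face at the foot of the pour spout, 137 mm above the table; z up. The cap is home when its origin is here. Pushing the cap down takes a force that rises from about 13 mm above home to a peak of about 11 N (9 to 15) some 10 to 12 mm above home, then drops suddenly below zero (the click; the bumps pull the cap on), until the rim meets the rigid collar.
- spout_tip (a point): Centre of the spout's top, 24 mm above the collar, with a dark pour hole. The spout is an upright round stud, 28 mm diameter, bevelled at the top, with four sprung round snap bumps that stick out to 35 mm across, 12.5 mm above the collar.
- spare_lid: Wide flat jar lid, white plastic, 64 mm diameter, 16 mm high, lying on the table; not to be used. Origin: centre of its underside.
- jar: Closed clear jar with a white lid, 92 mm diameter, 140 mm high, standing on the table. To be left alone. Origin: centre of its underside.
- bottle: Closed amber sauce bottle, 58 mm diameter, 170 mm high, standing on the table. To be left alone. Origin: centre of its underside.
Not all that is in view belongs to the job. What is shaped like the tub but pink or purple is not meant.

How it is judged:
On the way, in this order (a step that is already met when the one before it is completed fails the run):
1. the snap cap has been lifted clear of the table (height (world z) of cap above 0.06 m), for 0.2 s.
2. the cap has clicked over the spout, sits on the collar and is still being pressed onto it (z of cap in the frame of spout_seat below 0.0025 m and horizontal distance between cap and spout_seat below 0.003 m and contact force between cap and collar above 3 N), for 0.3 s.
At the end, for the whole second after the job is handed in: Cap home: rim within 2.5 mm of the collar's top, within 3 mm of its centre, upright within 0.1 rad; the gripper still on the cap (over 3 N), pressing it onto the collar with over 3 N; tub upright (0.05 rad), still, within 40 mm of its start (all of step 2 and z of cap in the frame of spout_seat above -0.0025 m and angle between cap's own z axis and vertical below 0.1 rad and contact force between the fingers and cap above 3 N and angle between tub's own z axis and vertical below 0.05 rad and distance of tub from where it was at the start of the episode below 0.04 m and linear speed of tub below 0.02 m/s); the arm keeps its last pose, push and grip.
It fails at once if the tub was tipped (angle between tub's own z axis and vertical above 0.2 rad).
It fails at once if the wide lid was disturbed (distance of spare_lid from where it was at the start of the episode above 0.03 m).
It fails at once if the jar was disturbed (distance of jar from where it was at the start of the episode above 0.03 m).
It fails at once if the bottle was disturbed (distance of bottle from where it was at the start of the episode above 0.03 m).
It also fails if it takes over 51 s, if anything falls off the work surface, if the arm or the gripper's body presses on something with over 40 N, if the wrist force passes 120 N, or if a joint passes its speed limit or range.

## Robot

A 7-joint arm with a two-finger parallel gripper is mounted at the origin on the work surface. World frame = base frame: x ahead of the robot, y to its left, z up, the work surface at z = 0. Lengths are in m, angles in rad, forces in N, time in s.
With the tool pointing down it reaches from about 0.425 to 0.925 m from the base axis. Payload 6.8 kg.
Tool frame: the origin (TCP) lies midway between the tips of the shut fingers; the grasp point (between the pads) lies 19 mm behind it (env.pinch_z is the distance from the TCP to the grasp point, in m); z points along the fingers, y is the direction in which the jaws open and shut (so a half turn about z gives the same grasp; the last joint's range is limited). The gripper opens to 85 mm and grips with 20 to 120 N. Pads are 22 mm wide; open, the fingers measure 114 mm over their backs; the gripper's body (76 mm by 85 mm) begins 54 mm behind the grasp point. The pads swing forward as they close: fully open they stand 13 mm farther back than shut.
Start: joints at [-1.23, 0.477, 0.022, 1.555, -0.011, 1.109, -0.083], TCP at [0.293, 0.608, 0.231] pointing down, gripper open.
Joint ranges: [-2.96, 2.96], [-0.34, 2.1], [-1.41, 1.46], [0.24, 2.44], [-1.37, 4.51], [0.17, 1.92], [-2.96, 2.96]. Speed limits (rad/s): [2.39, 2.39, 3.14, 3.14, 3.14, 3.14, 3.14].

## Interface

Orientations are given as a unit quaternion [w, x, y, z].
In Python, from station import env gives the robot as it stands.
- The arm moves only by the tool servo_tool, never from a script. Its argument "rows" is a list of rows, each a list of 3 entries, a list of its own where there are three numbers: the shift along the tool's x, y, z in units of 0.6 m (1.0 is 0.6 m), then the turn about the tool's z in units of pi/4 rad (1.0 is pi/4 rad), then the closure, from 0 (fully open) to 1 (shut). In form: [[[x, y, z], yaw, fingers], ...]. A call has exactly 8 rows; each row is the pose to reach, as a shift and turn from the pose commanded when the call began, along the tool's axes at that moment; what a row does not reach only later rows make up. A row lasts 1/8 s, in which the tool goes at most 62.5 mm and 10.7 degrees, less where a joint would pass 70% of its speed; a pose out of reach is approached as far as the arm can. A call with a number of a shift or a turn outside -1 to 1 is refused whole. A call with a gripper value outside its range is refused whole. The fingers move at their own pace and stop on an object; the grip force is fixed at half the most. Time passes only in rows, so rows that repeat a pose let the fingers close, or fill a call up. It gives the time, the measured TCP pose, the force and the opening at its end, in the units of the state.
- env.observe(): the state, without advancing time (a new reading comes with each control period).
- env.camera(name): name is "side" or "top"; returns (picture, depth): 420x560x3 uint8, red, green, blue; 420x560 float32, m along the optical axis (not along the pixel's ray), 0 where there is no reading.
- env.camera_model(name): a dict with "fx", "fy", "cx", "cy" (pixels), "pose" (4x4, takes a point from camera to world coordinates). Camera axes: x right, y up, looking along -z (the intrinsics and any distortion apply to the point x, -y, -z); pixel columns grow to the right and rows downward; lengths in m; the calibration is good to about 2 mm. A picture is of the moment at which its call begins. camera_model takes no time and is no camera call.
- env.job_done(): hands the job in, once; it reports no verdict.
The state is a dict: "clock": time; "joint_pos": joint angles; "dq": joint speeds; "joint_torque": joint torques, N m; "position": TCP position; "tool_rot": TCP orientation; "ft_force": force on the tool from outside, world axes, zero at the start; "moment": the same for the moment, N m; "grip_width": opening from 0.0 (shut) to 1.0 (fully open).
Only numpy, scipy, OpenCV 4.12 (cv2) and the standard library are available. Lean on these libraries where they do the work, as an engineer would, in place of code of your own. Each camera call takes 0.05 s, during which the arm holds its last target.

## Working session

There is one attempt and no reset: what is moved stays moved. The work goes in short steps, Python scripts to look and compute and a tool call to move; the robot and the scene stay as the last step left them, time stands still between calls to the robot, and variables do not carry over. Pictures are saved under pics/ and viewed, and the job is handed in when it is done.

Besides the shell and the picture viewer there is one more tool, called after "Request:" by a JSON object that holds its "api" and its "payload". servo_tool: Moves the arm, as the interface text tells. Its arguments: {"type":"object","properties":{"rows":{"type":"array","items":{"type":"array"}}},"required":["rows"]}

```bash
ls; mkdir -p pics
python3 - <<'E'
from station import env
import cv2,numpy as np
print(env.observe(), env.pinch_z)
for n in ("top","side"):
    p,d=env.camera(n); cv2.imwrite(f"pics/{n}0.png",p[:,:,::-1]); np.save(f"{n}0d.npy",d); np.save(f"{n}0p.npy",p)
    print(n,env.camera_model(n))
E
```

```text
pics
{'clock': 0.0, 'joint_pos': array([-1.2300768 ,  0.4778061 ,  0.02237296,  1.55644268, -0.0114918 ,
        1.10931609, -0.08311212]), 'dq': array([-1.11890054e-03,  1.57049364e-03,  4.03513758e-04, -3.09554930e-05,
        7.09483725e-04, -1.19835099e-03, -8.72810615e-04]), 'joint_torque': array([ 6.75959618e-04, -5.96444178e+01,  1.60800666e+00, -2.81197625e+01,
        1.24412737e-02,  9.28773807e-03, -1.66324315e-05]), 'position': array([0.29266121, 0.60759749, 0.23032606]), 'tool_rot': array([-1.26388510e-04,  2.22538810e-01,  9.74923396e-01, -9.13090024e-04]), 'ft_force': array([ 0.31573954, -0.4892378 ,  0.0201033 ]), 'moment': array([-0.05572243, -0.01615791, -0.02726473]), 'grip_width': 0.9982539292694997} 0.0187
top {'fx': 475.7093702502729, 'fy': 475.7093702502729, 'cx': 273.29018668097655, 'cy': 209.96815942937218, 'pose': array([[ 0.01433969,  0.98026165, -0.19718384,  0.41141205],
       [-0.99984832,  0.01210782, -0.01251971, -0.00925905],
       [-0.00988512,  0.19733346,  0.98028659,  1.13419206],
       [ 0.        ,  0.        ,  0.        ,  1.        ]])}
side {'fx': 398.38941809827264, 'fy': 398.38941809827264, 'cx': 272.97459904400745, 'cy': 206.32631169663236, 'pose': array([[ 0.9960522 ,  0.04192229, -0.07824668,  0.53994731],
       [-0.08671859,  0.64790758, -0.75676658, -0.62250475],
       [ 0.01897123,  0.76056445,  0.64898521,  0.64782715],
       [ 0.        ,  0.        ,  0.        ,  1.        ]])}
```

View pics/top0.png

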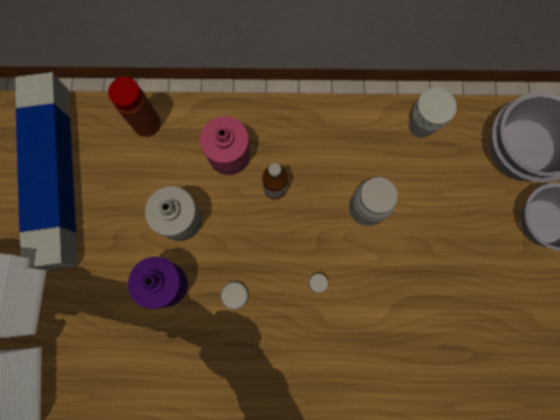

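View pics/side0.png

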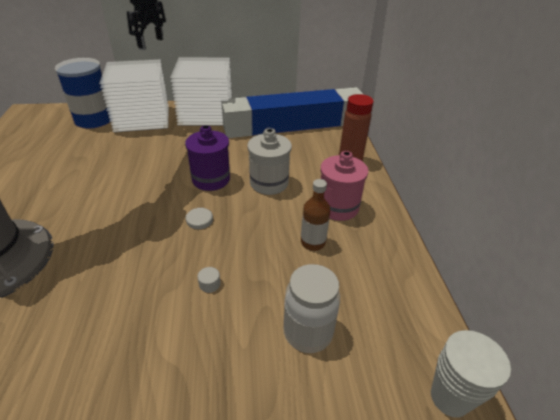

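The top view shows white round things at (318,283) small, (234,295) wide, and the tub with a spout at (172,212); pink (225,145) and purple (157,283) are decoys. The small, narrow, tall one at top (318,283) / side (208,280) fits the cap. Next are enlarged crops and measurements.

```bash
cat > h.py <<'E'
import numpy as np,cv2
from station import env
def ray(n,u,v):
    m=env.camera_model(n);P=m['pose']
    d=np.array([(u-m['cx'])/m['fx'],-(v-m['cy'])/m['fy'],-1.])
    return P[:3,3],P[:3,:3]@d
def onplane(n,u,v,z):
    o,d=ray(n,u,v);return o+d*(z-o[2])/d[2]
def pts(n,D):
    m=env.camera_model(n);P=m['pose'];v,u=np.mgrid[:420,:560]
    c=np.stack([(u-m['cx'])/m['fx']*D,-(v-m['cy'])/m['fy']*D,-D],-1)
    return c@P[:3,:3].T+P[:3,3]
E
python3 - <<'E'
from h import *
ims=[]
for n,cs in (("top",[(318,283),(234,295),(172,212)]),("side",[(208,280),(199,218),(269,160)])):
    p=np.load(n+"0p.npy");D=np.load(n+"0d.npy");W=pts(n,D);row=[]
    for (u,v) in cs:
        c=p[v-35:v+35,u-35:u+35,::-1];row.append(cv2.resize(c,(266,266),interpolation=cv2.INTER_CUBIC))
    ims.append(np.hstack(row))
    # top faces by depth height
    for name,(u,v),r,zl,zh in (("cap",cs[0],22,.024,.036),("lid",cs[1],25,.010,.022),("tublid",cs[2],40,.117,.127),("spouttip",cs[2],40,.155,.167),("collar",cs[2],40,.133,.141)):
        S=W[v-r:v+r,u-r:u+r].reshape(-1,3);S=S[(S[:,2]>zl)&(S[:,2]<zh)]
        if len(S): 
            (c,rr)=cv2.minEnclosingCircle(S[:,:2].astype(np.float32)); print(n,name,len(S),S.mean(0).round(4),"circ",np.round(c,4),round(rr,4))
cv2.imwrite("pics/crop.png",np.vstack(ims))
E
```

```text
top cap 273 [ 0.4658 -0.1011  0.0299] circ [ 0.4656 -0.101 ] 0.0218
top lid 588 [0.4354 0.0932 0.0156] circ [0.4355 0.0931] 0.0319
top tublid 1574 [0.6116 0.228  0.1216] circ [0.6129 0.229 ] 0.0553
top spouttip 134 [0.6119 0.2283 0.1602] circ [0.6122 0.2286] 0.0145
top collar 155 [0.6097 0.2254 0.1367] circ [0.6131 0.2291] 0.0228
side cap 306 [ 0.4668 -0.1025  0.0285] circ [ 0.4667 -0.1008] 0.0224
side lid 380 [0.4369 0.0905 0.0142] circ [0.4361 0.0928] 0.0318
side tublid 641 [0.6125 0.2171 0.1207] circ [0.6123 0.2299] 0.0568
side spouttip 59 [0.6135 0.2255 0.159 ] circ [0.6132 0.227 ] 0.013
side collar 100 [0.6115 0.221  0.136 ] circ [0.6125 0.229 ] 0.0239
```

View pics/crop.png

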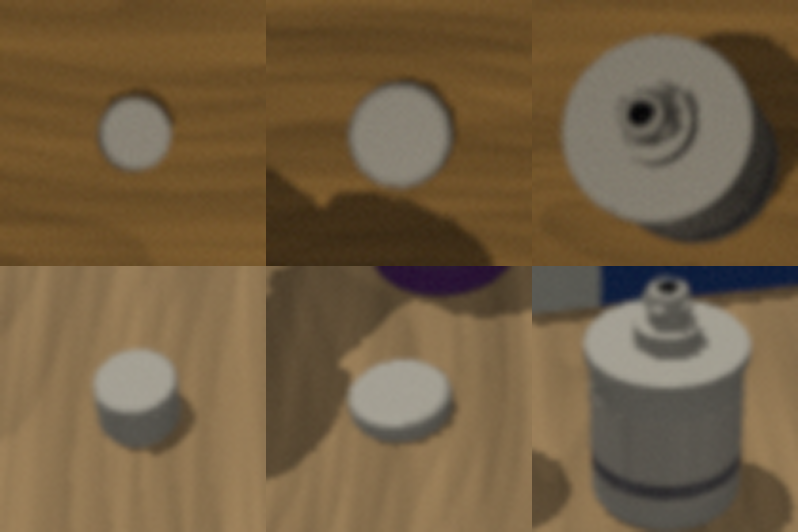

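```bash
cat >> h.py <<'E'
from scipy.spatial.transform import Rotation as Rn
def st():
    o=env.observe();q=o['tool_rot'];R=Rn.from_quat([q[1],q[2],q[3],q[0]]).as_matrix()
    print(round(o['clock'],2),o['position'].round(4),'F',o['ft_force'].round(2),'M',o['moment'].round(2),'w',round(o['grip_width'],3),'z',R[:,2].round(3));return o,R
def to(p):
    o,R=st();print('units',(R.T@(np.array(p)-o['position'])/.6).round(4))
E
python3 -c "
from h import *
to([.48,.2,.231]);to([.466,-.101,.231])"
```

```text
0.1 [0.2927 0.6077 0.2304] F [ 0.01  0.19 -0.1 ] M [ 0.08 -0.05  0.03] w 1.005 z [-0.001 -0.002 -1.   ]
units [-5.761e-01 -4.767e-01 -1.000e-04]
0.1 [0.2927 0.6077 0.2304] F [ 0.01  0.19 -0.1 ] M [ 0.08 -0.05  0.03] w 1.005 z [-0.001 -0.002 -1.   ]
units [-7.727e-01 -9.388e-01  7.000e-04]
```

Request:
{"api": "servo_tool", "payload": {"rows": [[[-0.576,-0.477,0],0,0],[[-0.576,-0.477,0],0,0],[[-0.576,-0.477,0],0,0],[[-0.576,-0.477,0],0,0],[[-0.576,-0.477,0],0,0],[[-0.576,-0.477,0],0,0],[[-0.576,-0.477,0],0,0],[[-0.576,-0.477,0],0,0]]}}

```text
clock: 1.1
position: [0.4815, 0.1952, 0.2312]
tool_rot: [0.0, 0.226, 0.974, -0.001]
ft_force: [-0.9, 1.1, 0.5]
grip_width: 1.0
```

```bash
python3 -c "
from h import *
to([.466,-.101,.1])"
```

```text
1.1 [0.4815 0.1952 0.2312] F [-0.87  1.08  0.5 ] M [ 0.01  0.1  -0.03] w 1.0 z [ 0.    -0.002 -1.   ]
units [-0.1942 -0.4541  0.2195]
```

Request:
{"api": "servo_tool", "payload": {"rows": [[[-0.194,-0.454,0.0],0,0],[[-0.194,-0.454,0.0],0,0],[[-0.194,-0.454,0.0],0,0],[[-0.194,-0.454,0.0],0,0],[[-0.194,-0.454,0.05],0,0],[[-0.194,-0.454,0.15],0,0],[[-0.194,-0.454,0.22],0,0],[[-0.194,-0.454,0.22],0,0]]}}

```text
clock: 2.1
position: [0.4643, -0.0946, 0.0969]
tool_rot: [-0.003, 0.222, 0.975, -0.001]
ft_force: [-0.4, -0.5, -0.1]
grip_width: 1.003
```

```bash
python3 -c "
from h import *
to([.466,-.101,.004])"
```

```text
2.1 [ 0.4643 -0.0946  0.0969] F [-0.38 -0.49 -0.14] M [ 0.03 -0.04 -0.03] w 1.003 z [-0.007  0.    -1.   ]
units [-0.0082 -0.008   0.1547]
```

Request:
{"api": "servo_tool", "payload": {"rows": [[[0,0,0],0,0],[[0,0,0],0,0],[[0,0,0],0,0],[[0,0,0],0,0],[[0,0,0.02],0,0],[[0,0,0.05],0,0],[[0,0,0.05],0,0],[[0,0,0.05],0,0]]}}

```text
clock: 3.1
position: [0.4667, -0.0957, 0.0693]
tool_rot: [-0.0, 0.223, 0.975, -0.0]
ft_force: [0.4, 0.3, 0.8]
grip_width: 0.997
```

```bash
python3 -c "
from h import *
to([.466,-.101,.004])"
```

```text
3.1 [ 0.4667 -0.0957  0.0693] F [0.4  0.34 0.78] M [ 0.01 -0.01 -0.01] w 0.997 z [-0. -0. -1.]
units [-0.0029 -0.0084  0.1088]
```

Request:
{"api": "servo_tool", "payload": {"rows": [[[-0.003,-0.008,0.02],0,0],[[-0.003,-0.008,0.05],0,0],[[-0.003,-0.008,0.08],0,0],[[-0.003,-0.008,0.1],0,0],[[-0.003,-0.008,0.109],0,0],[[-0.003,-0.008,0.109],0,0],[[-0.003,-0.008,0.109],0,0],[[-0.003,-0.008,0.109],0,0]]}}

```text
clock: 4.1
position: [0.4667, -0.1007, 0.0043]
tool_rot: [0.0, 0.222, 0.975, 0.0]
ft_force: [-0.7, 0.1, 0.0]
grip_width: 1.001
```

```bash
python3 -c "
from h import *
to([.466,-.101,.004])
p,d=env.camera('side');cv2.imwrite('pics/g1.png',cv2.resize(p[180:330,120:320,::-1],(800,600)))"
```

```text
4.1 [ 0.4667 -0.1007  0.0043] F [-0.66  0.11  0.02] M [ 0.02 -0.01 -0.01] w 1.001 z [ 0.001 -0.    -1.   ]
units [ 0.0008 -0.001   0.0006]
```

View pics/g1.png

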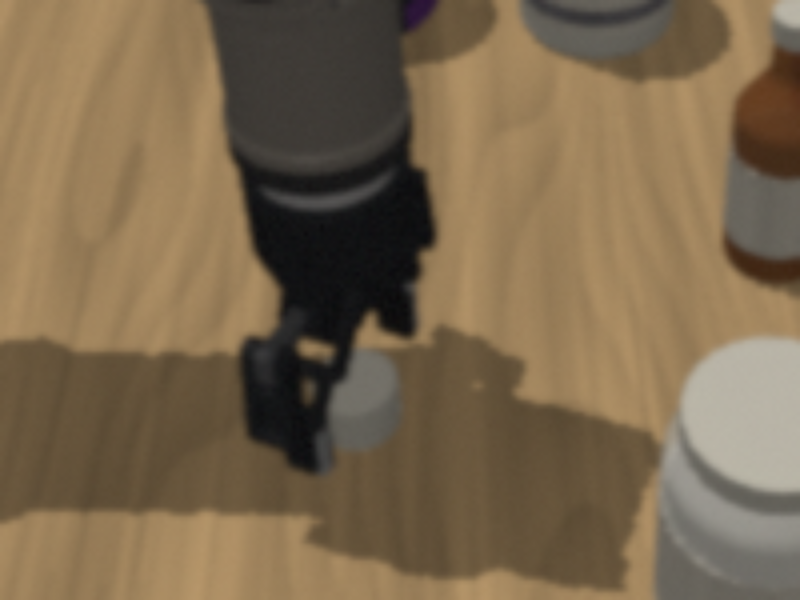

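The fingers straddle the cap (crop pixel (365,400)), so I'll close them.

Request:
{"api": "servo_tool", "payload": {"rows": [[[0,0,0],0,1],[[0,0,0],0,1],[[0,0,0],0,1],[[0,0,0],0,1],[[0,0,0],0,1],[[0,0,0],0,1],[[0,0,0],0,1],[[0,0,0],0,1]]}}

```text
clock: 5.15
position: [0.4663, -0.1007, 0.0043]
tool_rot: [0.0, 0.223, 0.975, 0.0]
ft_force: [-2.5, 0.3, 7.1]
grip_width: 0.486
```

```bash
python3 -c "
from h import *
st()"
```

```text
5.15 [ 0.4663 -0.1007  0.0043] F [-2.46  0.35  7.09] M [0.05 0.4  0.02] w 0.486 z [ 0.  0. -1.]
```

Request:
{"api": "servo_tool", "payload": {"rows": [[[0,0,-0.03],0,1],[[0,0,-0.1],0,1],[[0,0,-0.18],0,1],[[0,0,-0.26],0,1],[[0,0,-0.34],0,1],[[0,0,-0.36],0,1],[[0,0,-0.36],0,1],[[0,0,-0.36],0,1]]}}

```text
clock: 6.15
position: [0.4652, -0.1005, 0.2184]
tool_rot: [-0.001, 0.222, 0.975, -0.0]
ft_force: [-1.0, -0.3, -0.3]
grip_width: 0.485
```

```bash
python3 -c "
from h import *
to([.6125,.2285,.22])
p,d=env.camera('side');cv2.imwrite('pics/g2.png',cv2.resize(p[100:300,120:340,::-1],(660,600),interpolation=2));np.save('d2.npy',d)
p,d=env.camera('top');cv2.imwrite('pics/g2t.png',cv2.resize(p[180:330,220:420,::-1],(800,600)))
"
```

```text
6.15 [ 0.4652 -0.1005  0.2184] F [-1.05 -0.31 -0.28] M [-0.06 -0.    0.01] w 0.485 z [-0.003 -0.    -1.   ]
units [ 0.0167  0.6005 -0.0034]
```

View pics/g2.png

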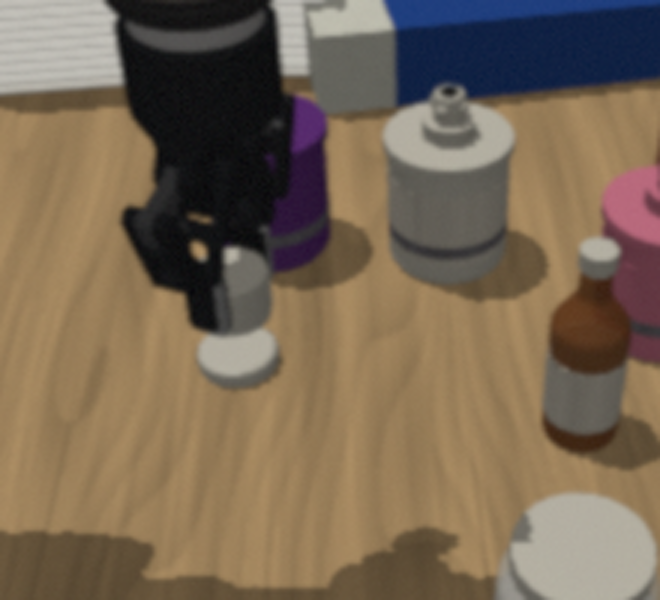

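Run:
```python
from h import *
D=np.load('d2.npy');W=pts('side',D)
p=cv2.imread('pics/g2.png')
S=W[150:225,150:222];
im=S[...,2]
for u in range(178,214,2):
    col=W[150:215,u]; ok=(col[:,2]>.15)&(np.hypot(col[:,0]-.465,col[:,1]+.1)<.06)
    if ok.any():
        i=np.where(ok)[0][-1]; print(u,150+i,col[i].round(4))
```

```text
178 197 [ 0.4449 -0.1464  0.266 ]
180 197 [ 0.4485 -0.1495  0.2683]
182 207 [ 0.4449 -0.1285  0.2308]
184 209 [ 0.4471 -0.1266  0.2249]
186 210 [ 0.4493 -0.1225  0.219 ]
188 210 [ 0.454  -0.1313  0.2264]
190 211 [ 0.456  -0.1257  0.2192]
192 211 [ 0.4595 -0.1277  0.2208]
194 211 [ 0.4629 -0.1289  0.2217]
196 211 [ 0.4649 -0.1215  0.2151]
198 211 [ 0.4682 -0.1221  0.2154]
200 211 [ 0.4714 -0.1217  0.2149]
202 210 [ 0.4746 -0.1195  0.215 ]
204 209 [ 0.4778 -0.1176  0.2153]
206 208 [ 0.481  -0.1154  0.2154]
208 206 [ 0.4841 -0.1106  0.2155]
210 201 [ 0.4875 -0.1024  0.2194]
212 165 [ 0.4937 -0.0688  0.2689]
```

View pics/g2t.png

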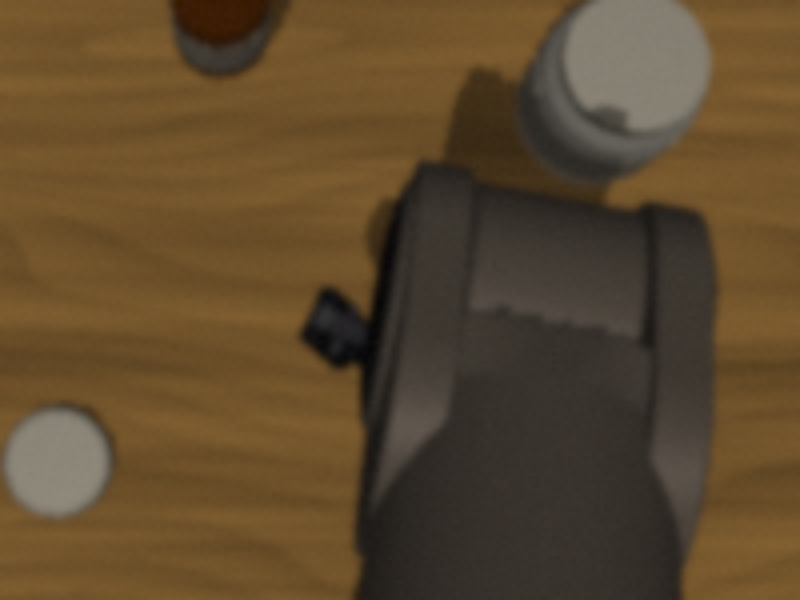

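Request:
{"api": "servo_tool", "payload": {"rows": [[[0.017,0.1,0],0,1],[[0.017,0.2,0],0,1],[[0.017,0.3,0],0,1],[[0.017,0.4,0],0,1],[[0.017,0.5,0],0,1],[[0.017,0.56,0],0,1],[[0.017,0.6,0],0,1],[[0.017,0.6,0],0,1]]}}

```text
clock: 7.25
position: [0.6128, 0.2302, 0.2178]
tool_rot: [-0.001, 0.221, 0.975, -0.001]
ft_force: [-0.8, 0.1, -0.8]
grip_width: 0.49
```

```bash
python3 -c "
from h import *
to([.6127,.2288,.175])"
```

```text
7.25 [0.6128 0.2302 0.2178] F [-0.83  0.07 -0.75] M [0.   0.01 0.06] w 0.49 z [-0.002 -0.001 -1.   ]
units [-0.001  -0.002   0.0714]
```

Request:
{"api": "servo_tool", "payload": {"rows": [[[-0.001,-0.002,0.02],0,1],[[-0.001,-0.002,0.04],0,1],[[-0.001,-0.002,0.06],0,1],[[-0.001,-0.002,0.066],0,1],[[-0.001,-0.002,0.066],0,1],[[-0.001,-0.002,0.066],0,1],[[-0.001,-0.002,0.066],0,1],[[-0.001,-0.002,0.066],0,1]]}}

```text
clock: 8.25
position: [0.6134, 0.2269, 0.1806]
tool_rot: [0.0, 0.222, 0.975, 0.0]
ft_force: [-0.0, 0.6, -1.0]
grip_width: 0.489
```

Run:
```python
from h import *
to([.6127,.2288,.150])
p,d=env.camera('side');cv2.imwrite('pics/g3.png',cv2.resize(p[85:205,200:340,::-1],(700,600),interpolation=2))
W=pts('side',d);S=W[80:200,220:320].reshape(-1,3)
for n,a,b in(('lid',.118,.126),('collar side',.126,.134),('cap side',.179,.197)):
    s=S[(S[:,2]>a)&(S[:,2]<b)&(np.hypot(S[:,0]-.6127,S[:,1]-.2288)<(.024 if n!='lid' else .06))]
    if n=='lid': c,r=cv2.minEnclosingCircle(s[:,:2].astype(np.float32));print(n,c,r);continue
    # circle fit
    A=np.c_[2*s[:,:2],np.ones(len(s))];x=np.linalg.lstsq(A,(s[:,:2]**2).sum(1),rcond=None)[0]
    print(n,len(s),x[:2],np.sqrt(x[2]+x[0]**2+x[1]**2),s[:,:2].min(0),s[:,:2].max(0))
```

```text
8.25 [0.6134 0.2269 0.1806] F [-0.    0.55 -0.96] M [-0.01  0.    0.03] w 0.489 z [ 0.  0. -1.]
units [0.0025 0.0023 0.051 ]
lid (0.6132611036300659, 0.22929704189300537) 0.05710848420858383
collar side 52 [0.61304801 0.22865422] 0.020977048458698383 [0.59154673 0.20534997] [0.63306053 0.22792841]
cap side 47 [0.61338348 0.22828741] 0.021903836372668472 [0.5915057  0.20516316] [0.63435497 0.22676563]
```

View pics/g3.png

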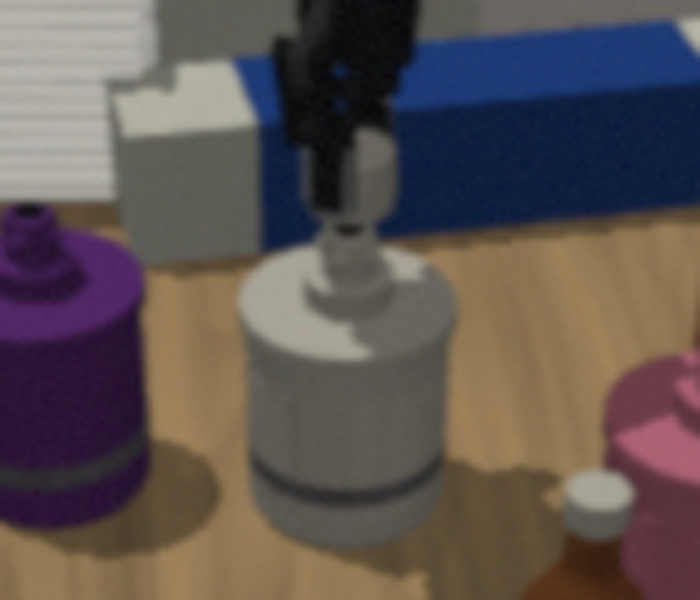

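Request:
{"api": "servo_tool", "payload": {"rows": [[[0.0012,0.0014,0.005],0,1],[[0.0012,0.0014,0.01],0,1],[[0.0012,0.0014,0.016],0,1],[[0.0012,0.0014,0.022],0,1],[[0.0012,0.0014,0.028],0,1],[[0.0012,0.0014,0.034],0,1],[[0.0012,0.0014,0.038],0,1],[[0.0012,0.0014,0.038],0,1]]}}

```text
clock: 9.3
position: [0.6132, 0.2284, 0.1576]
tool_rot: [0.0, 0.222, 0.975, 0.0]
ft_force: [0.2, 2.3, -0.4]
grip_width: 0.485
```

```bash
python3 -c "
from h import *
to([.6130,.2285,.1413])"
```

```text
9.3 [0.6132 0.2284 0.1576] F [ 0.18  2.32 -0.44] M [ 0.43 -0.18  0.04] w 0.485 z [ 0.001  0.001 -1.   ]
units [ 0.0004 -0.0001  0.0271]
```

Request:
{"api": "servo_tool", "payload": {"rows": [[[0.0004,0.001,0],0,1],[[0.0004,0.001,0.002],0,1],[[0.0004,0.001,0.004],0,1],[[0.0004,0.001,0.006],0,1],[[0.0004,0.001,0.007],0,1],[[0.0004,0.001,0.008],0,1],[[0.0004,0.001,0.008],0,1],[[0.0004,0.001,0.008],0,1]]}}

```text
clock: 10.3
position: [0.6136, 0.2293, 0.1535]
tool_rot: [0.001, 0.222, 0.975, 0.001]
ft_force: [0.6, 2.0, 6.5]
grip_width: 0.488
```

```bash
python3 -c "
from h import *
to([.6130,.2288,.1413])"
```

```text
10.3 [0.6136 0.2293 0.1535] F [0.62 1.95 6.49] M [ 0.67 -0.02 -0.01] w 0.488 z [ 0.001  0.001 -1.   ]
units [ 0.0005 -0.0013  0.0203]
```

Request:
{"api": "servo_tool", "payload": {"rows": [[[0,0,0.002],0,1],[[0,0,0.004],0,1],[[0,0,0.006],0,1],[[0,0,0.008],0,1],[[0,0,0.01],0,1],[[0,0,0.012],0,1],[[0,0,0.013],0,1],[[0,0,0.013],0,1]]}}

```text
clock: 11.3
position: [0.6129, 0.2287, 0.1444]
tool_rot: [-0.0, 0.222, 0.975, -0.0]
ft_force: [1.9, 3.6, -1.3]
grip_width: 0.49
```

```bash
python3 -c "
from h import *
to([.6130,.2288,.1413])"
```

```text
11.3 [0.6129 0.2287 0.1444] F [ 1.86  3.6  -1.31] M [ 0.84 -0.45 -0.03] w 0.49 z [-0. -0. -1.]
units [-0.      0.0003  0.0052]
```

It has clicked: the force fell from +6.5 to −1.3 N. I'll carry on down to the collar and relieve the side force slightly.

Request:
{"api": "servo_tool", "payload": {"rows": [[[0,0.0008,0],0,1],[[0,0.0008,0.002],0,1],[[0,0.0008,0.003],0,1],[[0,0.0008,0.004],0,1],[[0,0.0008,0.005],0,1],[[0,0.0008,0.006],0,1],[[0,0.0008,0.006],0,1],[[0,0.0008,0.006],0,1]]}}

```text
clock: 12.3
position: [0.6134, 0.2291, 0.1415]
tool_rot: [0.0, 0.223, 0.975, 0.0]
ft_force: [0.6, 3.8, 2.2]
grip_width: 0.487
```

```bash
python3 -c "
from h import *
to([.6130,.2288,.1413])"
```

```text
12.3 [0.6134 0.2291 0.1415] F [0.65 3.83 2.22] M [ 0.99 -0.18  0.01] w 0.487 z [ 0.  0. -1.]
units [ 0.0004 -0.0007  0.0004]
```

Request:
{"api": "servo_tool", "payload": {"rows": [[[0,0.0003,0.0005],0,1],[[0,0.0005,0.001],0,1],[[0,0.0005,0.0015],0,1],[[0,0.0005,0.002],0,1],[[0,0.0005,0.002],0,1],[[0,0.0005,0.002],0,1],[[0,0.0005,0.002],0,1],[[0,0.0005,0.002],0,1]]}}

```text
clock: 13.3
position: [0.6135, 0.2291, 0.1414]
tool_rot: [0.0, 0.223, 0.975, 0.0]
ft_force: [-2.4, 3.2, 10.2]
grip_width: 0.49
```

```bash
python3 -c "
from h import *
to([.6130,.2288,.1413])"
```

```text
13.3 [0.6135 0.2291 0.1414] F [-2.39  3.2  10.22] M [0.6  0.63 0.03] w 0.49 z [ 0.  0. -1.]
units [ 0.0005 -0.0008  0.0002]
```

Request:
{"api": "servo_tool", "payload": {"rows": [[[0,0,0.0005],0,1],[[0,0,0.001],0,1],[[0,0,0.0015],0,1],[[0,0,0.0015],0,1],[[0,0,0.0015],0,1],[[0,0,0.0015],0,1],[[0,0,0.0015],0,1],[[0,0,0.0015],0,1]]}}

```text
clock: 14.3
position: [0.6135, 0.2291, 0.1413]
tool_rot: [0.0, 0.223, 0.975, 0.0]
ft_force: [-5.2, 2.1, 15.9]
grip_width: 0.487
```

Run:
```python
from h import *
st()
p,d=env.camera('side');cv2.imwrite('pics/g4.png',cv2.resize(p[85:205,200:340,::-1],(700,600),interpolation=2))
W=pts('side',d);S=W[80:200,220:320].reshape(-1,3)
for n,a,b in(('lid',.117,.126),('cap side',.141,.158)):
    s=S[(S[:,2]>a)&(S[:,2]<b)&(np.hypot(S[:,0]-.6127,S[:,1]-.2288)<(.025 if n!='lid' else .06))]
    if n=='lid': c,r=cv2.minEnclosingCircle(s[:,:2].astype(np.float32));print(n,c,r);continue
    print(n,s[:,:2].min(0),s[:,:2].max(0))
st()
```

```text
14.3 [0.6135 0.2291 0.1413] F [-5.2   2.12 15.91] M [0.4  1.13 0.  ] w 0.487 z [ 0.     0.001 -1.   ]
lid (0.613409161567688, 0.22846168279647827) 0.05611385405063629
cap side [0.59153575 0.20410001] [0.63267949 0.22894935]
14.35 [0.6135 0.2291 0.1413] F [-5.19  2.07 15.9 ] M [ 0.42  1.12 -0.02] w 0.486 z [ 0.     0.001 -1.   ]
```

View pics/g4.png

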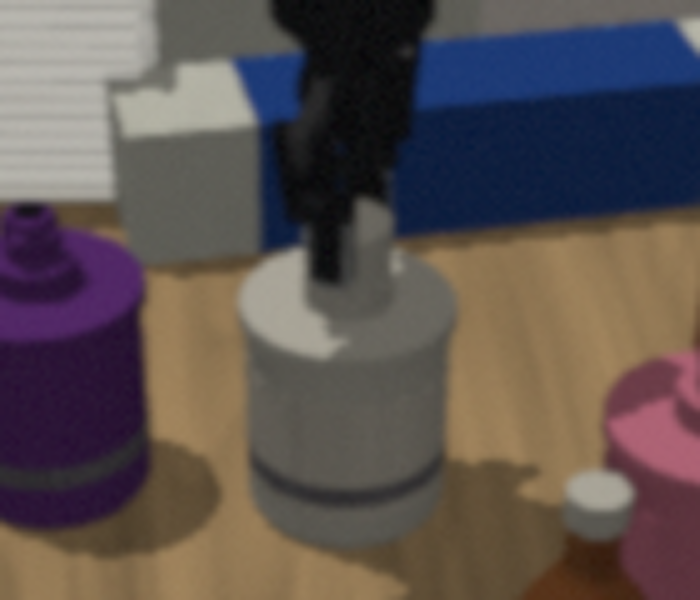

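The side view shows the cap at (350,255) sitting directly on the collar with the fingers still on it. The tub is upright where it started. The press reads a steady 16 N, so I'm handing in.

```bash
python3 -c "
from station import env
print(env.job_done())"
```

```text
the job is handed in; nothing more can be done
None
```

I picked up the snap cap, pressed it onto the white tub's spout through the click and on to the collar. I handed in at about 14.4 s with the gripper still closed on the cap and pressing. `job_done` gives no verdict, so these are my own readings.

- **Click:** the upward force was 6.5 N before the click and −1.3 N after it. I only read it between moves, so I did not see the peak.
- **Home:** the tool stopped at z = 0.1413 m, the height I had worked out for the cap being home. It went no lower as the press rose from 10 to 16 N, so the cap is on rigid contact.
- **Final push:** the last reading was about 16 N down, steady. There was also about 5.6 N of sideways force that I did not fully relieve.
- **Grip:** the opening stayed at 0.49, and the last side picture shows the fingers still on the cap.
- **Tub:** upright in the last side picture, with the lid centre within about 1 mm of where it started.
- **Centring:** from the last side picture, the cap's centre is about 1 to 3 mm from the collar's in y, coarse because of noisy depth edges. The tool itself is within about 1 mm of the measured spout centre.
- **Other items:** I did not re-measure the wide lid, jar or bottle at the end, but nothing came near them.

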